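Press the cable channel's covers shut with the wooden block

TASK

Pick up the wooden press block and run it along the top of the cable channel from one end to the other, square to it and centred on the covers, pressing firmly and evenly so that all five snap-in covers go down flush. Do it in one unbroken sweep, without lifting the block off until all five are down, without squashing the channel's rubber feet nearly flat, and without touching the channel with the gripper. Then set the block down standing upright on the floor of the grey basket without dropping it, let go, and leave the basket and the other things on the desk where they are.

Things in the scene. Friction and masses are not known exactly. Their poses are not given: they have to be found in the camera images.
- channel: Aluminium cable channel on soft black rubber feet, fixed to the desk; 200 mm long (its y), 60 mm wide (x); origin on the desk under its centre, z up. Each end has a bare flat land 30 mm long (|y| 70 to 100 mm), its top 40 mm above the desk unloaded. Between them lie five grey plastic covers in a row, each 26.5 mm long (y), 46 mm wide. The side walls stay 2 mm below the land tops.
- bed (a joint): How far the whole channel (lands and covers) has sunk on its rubber feet, m: 0 unloaded, 0.012 = feet squashed flat. It starts to sink at 3 N and then takes 1.5 N more per mm (9 N at 4 mm); it springs back when released. More than 0.010 (18 N) is too much. It goes straight down and does not tilt.
- cover0 (a joint): Cover number 0 (at channel y = -56 mm): travel pushed down, m; 0 = 6 mm proud, 0.006 = fully flush; counts as flush above 0.0045. Starts nearly fully open.
- cover1 (a joint): Cover number 1 (at channel y = -28 mm): travel pushed down, m; 0 = 6 mm proud, 0.006 = fully flush; counts as flush above 0.0045. Starts nearly fully open.
- cover2 (a joint): Cover number 2 (at channel y = 0 mm): travel pushed down, m; 0 = 6 mm proud, 0.006 = fully flush; counts as flush above 0.0045. Starts nearly fully open.
- cover3 (a joint): Cover number 3 (at channel y = 28 mm): travel pushed down, m; 0 = 6 mm proud, 0.006 = fully flush; counts as flush above 0.0045. Starts nearly fully open.
- cover4 (a joint): Cover number 4 (at channel y = 56 mm): travel pushed down, m; 0 = 6 mm proud, 0.006 = fully flush; counts as flush above 0.0045. Starts nearly fully open.
- channel_top (a point): Centre of the channel, level with the land tops (40 mm above the desk unloaded, sinks with the channel); axes as channel. A flush cover is level with the lands; an open one stands up to 6 mm above. Each cover takes about 4 N straight down to move and stays where it is pushed.
- press: Wooden press block, 0.17 to 0.33 kg, standing on its sole; origin at the centre of the flat underside, z up. Base 70 mm long (its y, the sweeping direction), 60 mm wide (x), 30 mm high. On top an upright handle slab, 26 mm thick (y), 60 mm wide (x), up to z = 90 mm. Same either way round.
- press_sole (a point): Centre of the block's flat underside (same point as press). The underside is flat over the middle 30 mm of y, then both ends ramp up at 25 degrees like ski tips (9 mm up at the ends), so that it rides onto a proud cover ahead.
- press_handle (a point): Middle of the press block's handle, 60 mm above its underside, a good place to grip (fingers closing along the block's y, across the 26 mm).
- basket: Open low grey plastic basket, loose, 0.5 kg, 170 mm (x) by 180 mm (y) outside, 60 mm high, walls and floor 4 mm; origin on the desk under its centre. Empty.
- light: Bystander: yellow plastic bike light, 40 x 83 x 39 mm, lying on the desk; origin under its centre.
- comb: Bystander: flat dark wooden comb, 42 x 170 x 10 mm, long along its y; origin near its centre, on the desk.
- tumbler: Bystander: empty glass tumbler, 76 mm across, 110 mm high; origin under its centre.
- mug: Bystander: white mug, 80 mm across, 95 mm high; origin under its centre.
- charger: Bystander: white plastic charger brick, 60 x 60 x 28 mm, lying flat; origin under its centre.
- clock: Bystander: white alarm clock, 50 x 110 x 70 mm; origin under its centre.
Things that resemble listed ones, but are neither listed nor needed, are in the scene too. Of the things that look like the channel, the larger one is meant.

How it is judged:
By the outcome, as a careful person would: the job done as asked, in the order asked, and still so for the second after the job is handed in, with the robot touching nothing.
It also fails if it takes over 61 s, if anything falls off the work surface, if the arm or the gripper's body presses on something with over 40 N, if the wrist force passes 120 N, or if a joint passes its speed limit or range.

ROBOT

A 7-joint arm with a two-finger parallel gripper is mounted at the origin on the work surface. World frame = base frame: x ahead of the robot, y to its left, z up, the work surface at z = 0. Lengths are in m, angles in rad, forces in N, time in s.
With the tool pointing down it reaches from about 0.425 to 0.875 m from the base axis. Payload 8.4 kg.
Tool frame: the origin (TCP) lies on the centre line of the jaws, within the pads' length; the fingertips stand robot.finger_overhang ahead of it and the grasp point (between the pads) lies 8 mm behind it (robot.finger_overhang is the distance from the TCP to the fingertips, in m); z points along the fingers, y is the line along which they close (so a half turn about z gives the same grasp; the last joint's range is limited). The gripper opens to 85 mm and grips with 20 to 120 N. Pads are 22 mm wide; open, the fingers measure 114 mm over their backs; the gripper's body (76 mm by 85 mm) begins 54 mm behind the grasp point. The pads swing forward as they close: fully open they stand 13 mm farther back than shut.
Start: joints at [-1.245, 0.333, 0.04, 1.465, -0.013, 1.343, -0.059], TCP at [0.268, 0.592, 0.214] pointing down, gripper open.
Joint ranges: [-2.58, 2.58], [-0.38, 2.09], [-1.3, 1.39], [0.25, 2.4], [-1.5, 4.64], [0.08, 2.09], [-2.65, 2.65]. Speed limits (rad/s): [2.22, 2.22, 2.79, 2.79, 3.14, 3.14, 3.14].

INTERFACE

Orientations are given as [roll, pitch, yaw] about the fixed x, y, z axes, in that order (R = Rz(yaw) Ry(pitch) Rx(roll)).
In Python, from bench import robot, camera gives the robot as it stands.
- The arm moves only by the tool step_arm, never from a script. Its argument "motion" is a list of rows, each an object of numbers: "tx", "ty", "tz": the shift along the tool's x, y, z in m; "rx", "ry", "rz": the turn, a rotation vector about the tool's x, y, z in rad; "fingers": the opening, from 0 (shut) to 1 (fully open). A call has exactly 8 rows; each row shifts and turns the commanded pose from where the row before left it, along the tool's axes as they then stand; what a row does not reach is not made up. A row lasts 1/12 s, in which the tool goes at most 41.7 mm and 7.16 degrees, less where a joint would pass 70% of its speed; a pose out of reach is approached as far as the arm can. A call is refused whole if a number of a shift passes 0.0417 or a number of a turn 0.125, either way. A call with a gripper value outside its range is refused whole. The fingers move at their own pace and stop on an object; "force" is the grip in N (left out, the last holds). Time passes only in rows, so rows that do not move let the fingers close, or fill a call up. It gives the time, the measured TCP pose, the force, the opening and the grip force at its end, in the units of the state.
- robot.observe(): the state, without advancing time (a new reading comes with each control period).
- camera(name): name is "scene" or "top"; returns a dict with "img" (384x512x3 uint8, red, green, blue), "range_z" (384x512 float32, m along the optical axis (not along the pixel's ray), 0 where there is no reading), "vfov" (degrees; the focal length in pixels is half the picture's height over the tangent of half this angle, whatever the lens; pixels are square), "cx", "cy" (the principal point, pixels), "dist" ([k1, k2, p1, p2, k3] as OpenCV has them; the pictures are not rectified), "extrinsics" (4x4, takes a point from world to camera coordinates). Camera axes: x right, y down, z forward; pixel columns grow to the right and rows downward; lengths in m; the calibration is good to about 2 mm. A picture is of the moment at which its call begins.
- robot.sign_off(): hands the job in; it is judged then, once.
The state is a dict: "t": time; "qpos": joint angles; "joint_velocities": joint speeds; "joint_torque": joint torques, N m; "tcp_pos": TCP position; "ee_rot": TCP orientation; "contact_force": force on the tool from outside, world axes, zero at the start; "moment": the same for the moment, N m; "width": finger opening in m; "finger_force": force on a finger pad.
Only numpy, scipy, OpenCV 4.12 (cv2) and the standard library are available. Lean on these libraries where they do the work, as an engineer would, in place of code of your own. Each camera call takes 0.05 s, during which the arm holds its last target. There are 200 camera calls.

## Working session

There is one attempt and no reset: what is moved stays moved. The work goes in short steps, Python scripts to look and compute and a tool call to move; the robot and the scene stay as the last step left them, time stands still between calls to the robot, and variables do not carry over. Pictures are saved under pics/ and viewed, at most 10 in all, crops included, and the job is handed in when it is done.

Besides the shell and the picture viewer there is one more tool, called after "Request:" by a JSON object that holds its "method" and its "body". step_arm: Moves the arm, as the interface text tells. Its arguments: {"type":"object","properties":{"motion":{"type":"array","items":{"type":"object","properties":{"tx":{"type":"number"},"ty":{"type":"number"},"tz":{"type":"number"},"rx":{"type":"number"},"ry":{"type":"number"},"rz":{"type":"number"},"fingers":{"type":"number"}}}},"force":{"type":"number"}},"required":["motion"]}

```bash
mkdir -p pics; ls; cat > h.py <<'E'
import numpy as np, cv2
from bench import robot, camera
def K(c):
    f=c["img"].shape[0]/2/np.tan(np.radians(c["vfov"])/2)
    return np.array([[f,0,c["cx"]],[0,f,c["cy"]],[0,0,1.]])
def world(c,u,v,z=None):
    """pixel -> world; by depth, or on plane z"""
    n=cv2.undistortPoints(np.array([[[u,v]]],float),K(c),np.array(c["dist"],float))[0,0]
    E=np.array(c["extrinsics"]);R,t=E[:3,:3],E[:3,3]
    d=R.T@np.array([n[0],n[1],1]);o=-R.T@t
    s=c["range_z"][int(round(v)),int(round(u))] if z is None else (z-o[2])/d[2]
    return o+s*d
def cloud(c):
    H,W=c["range_z"].shape
    uu,vv=np.meshgrid(np.arange(W),np.arange(H))
    n=cv2.undistortPoints(np.stack([uu,vv],-1).reshape(-1,1,2).astype(float),K(c),np.array(c["dist"],float)).reshape(H,W,2)
    E=np.array(c["extrinsics"]);R,t=E[:3,:3],E[:3,3]
    P=np.dstack([n,np.ones((H,W))])*c["range_z"][...,None]
    return (P-t)@R
E
python3 - <<'E'
from h import *
import pickle
for n in("top","scene"):
    c=camera(n); pickle.dump(c,open(n+".pkl","wb"))
    cv2.imwrite(f"pics/{n}0.png",cv2.resize(c["img"][...,::-1],(800,600),interpolation=cv2.INTER_CUBIC))
s=robot.observe();print(s, robot.finger_overhang)
E
```

```text
pics
{'t': 0.1, 'qpos': array([-1.2451793 ,  0.33382775,  0.03989256,  1.46621974, -0.01339779,
        1.34331298, -0.05850299]), 'joint_velocities': array([-0.00116074, -0.0035305 ,  0.00246793, -0.00177903,  0.00174032,
        0.00055458, -0.00095486]), 'joint_torque': array([ 4.51582717e-03, -6.60012174e+01,  1.37074448e+00, -4.06473863e+01,
        1.71351299e-02,  8.93243006e-03, -2.21055592e-05]), 'tcp_pos': array([0.26774809, 0.59178797, 0.21340051]), 'ee_rot': array([-3.14009480e+00,  1.07888460e-04,  2.71673894e+00]), 'contact_force': array([-0.08240778,  0.23944641,  0.26832451]), 'moment': array([ 0.01732573, -0.0093096 , -0.05686754]), 'finger_force': 0.0, 'width': 0.08505390780712609} 0.011
```

View pics/top0.png

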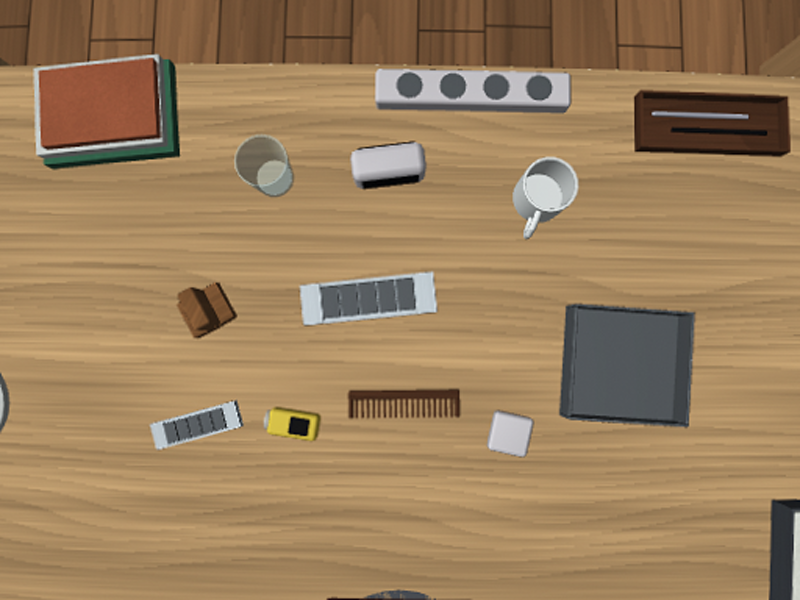

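View pics/scene0.png

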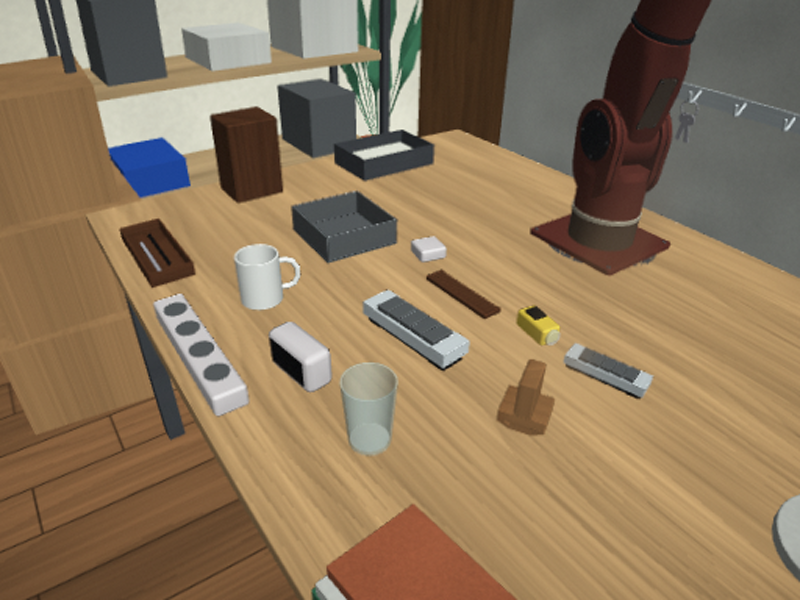

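The top view (800×600) shows the press at about (207,308), the larger channel at (300–437, 272–325), and the basket at (562–694, 305–427). World x points up in the picture and y points left. Next I'll measure them from the depth cloud.

```bash
cat >> h.py <<'E'
def rect(P):
    r=cv2.minAreaRect((P[:,:2]*1000).astype(np.float32)); return np.round(r[0],1),np.round(r[1],1),round(r[2],1)
E
python3 - <<'E'
from h import *
import pickle
for n in("top","scene"):
    c=pickle.load(open(n+".pkl","rb")); P=cloud(c); ok=c["range_z"]>0
    E=np.array(c["extrinsics"]);print(n,"cam",-E[:3,:3].T@E[:3,3])
    if n=="top":
        p=lambda u,v:world(c,u*.64,v*.64)
        for k,(u,v) in dict(press=(207,308),chan=(369,298),bask=(630,365)).items(): print(k,p(u,v).round(3))
        pc,cc,bc=[p(u,v)[:2] for u,v in((207,308),(369,298),(630,365))]
    def near(ctr,r,z0,z1):
        m=ok&(np.hypot(*(P[...,:2]-ctr).transpose(2,0,1))<r)&(P[...,2]>z0)&(P[...,2]<z1); return P[m]
    for k,(q,r,a,b) in dict(handle_top=(pc,.07,.08,.1),press_all=(pc,.075,.012,.12),base=(pc,.075,.012,.034),
        chan_land=(cc,.125,.036,.043),chan_cov=(cc,.125,.0435,.05),chan_all=(cc,.125,.02,.05),bask_rim=(bc,.15,.053,.065),bask_floor=(bc,.06,0,.03)).items():
        Q=near(q,r,a,b); print(k,len(Q),rect(Q) if len(Q)>5 else '', Q[:,2].mean().round(4) if len(Q) else '')
    h=near(pc,.09,.01,.13); print("press z max",np.percentile(h[:,2],[50,95,99]))
E
```

```text
top cam [0.51361378 0.00711362 1.08029643]
press [0.554 0.288 0.069]
chan [0.574 0.053 0.048]
bask [ 0.478 -0.351  0.002]
handle_top 333 (array([552.6, 302.7]), array([60.7, 27.3]), 30.0) 0.0902
press_all 878 (array([552.7, 302.1]), array([61.2, 71.7]), 30.2) 0.057
base 384 (array([552.6, 302. ]), array([61. , 71.7]), 30.2) 0.0292
chan_land 843 (array([573.6,  55.8]), array([ 60.3, 200.3]), 6.7) 0.0402
chan_cov 1112 (array([572.8,  56.1]), array([ 58.9, 196.9]), 6.8) 0.0465
chan_all 2136 (array([573.6,  56.1]), array([ 60.4, 200.8]), 6.7) 0.0428
bask_rim 656 (array([ 479.3, -334. ]), array([180.5, 170. ]), 86.7) 0.0605
bask_floor 1896 (array([ 478.2, -351.8]), array([119. , 118.2]), 63.5) 0.006
press z max [0.04550062 0.09282963 0.09440953]
scene cam [1.06612723 0.68687853 0.61842211]
handle_top 246 (array([555.1, 302.4]), array([59.4, 26.4]), 30.3) 0.0874
press_all 1002 (array([555.1, 302.5]), array([62.1, 70.7]), 30.4) 0.0485
base 525 (array([555.1, 302.5]), array([62.1, 70.7]), 30.4) 0.0261
chan_land 545 (array([574.7,  54.9]), array([ 62. , 201.7]), 6.9) 0.0392
chan_cov 387 (array([574.6,  56. ]), array([ 46.8, 138.5]), 7.3) 0.0447
chan_all 1363 (array([573.8,  54.4]), array([ 65.2, 203.5]), 6.6) 0.0382
bask_rim 310 (array([ 481.4, -333. ]), array([187.7, 172.9]), 86.9) 0.0574
bask_floor 193 (array([ 468.4, -376.2]), array([67.7, 95.9]), 89.3) 0.0037
press z max [0.03086646 0.08880321 0.0899154 ]
```

Request:
{"method": "step_arm", "body": {"motion": [{"rz": 0.1217,"fingers": 1},{"rz": 0.1217},{"rz": 0.1217},{"rz": 0.1217},{"rz": 0.1217},{"rz": 0.1217},{"rz": 0.1217},{"rz": 0.1217}], "force": 90}}

```text
$.motion[0]: bad value
```

Request:
{"method": "step_arm", "body": {"motion": [{"rz": 0.1217},{"rz": 0.1217},{"rz": 0.1217},{"rz": 0.1217},{"rz": 0.1217},{"rz": 0.1217},{"rz": 0.1217},{"rz": 0.1217}]}}

```text
$.motion[0]: bad value
```

Request:
{"method": "step_arm", "body": {"motion": [{"rz": 0.1217},{"rz": 0.1217},{"tx": 0.007,"ty": 0.028},{"tx": 0.007,"ty": 0.028},{"tx": 0.007,"ty": 0.028},{"tx": 0.007,"ty": 0.028},{"tx": 0.007,"ty": 0.028},{"tx": 0.007,"ty": 0.028}]}}

```text
$.motion[0]: bad value
```

Request:
{"method": "step_arm", "body": {"motion": [{"tx": 0.007,"ty": 0.028},{"tx": 0.007,"ty": 0.028},{"tx": 0.007,"ty": 0.028},{"tx": 0.007,"ty": 0.028},{"tx": 0.007,"ty": 0.028},{"tx": 0.007,"ty": 0.028},{"tx": 0.007,"ty": 0.028},{}]}}

```text
$.motion[0]: bad value
```

Request:
{"method": "step_arm", "body": {"motion": [{"tx": 0,"ty": 0,"tz": 0,"rx": 0,"ry": 0,"rz": 0.1217,"fingers": 1},{"tx": 0,"ty": 0,"tz": 0,"rx": 0,"ry": 0,"rz": 0.1217,"fingers": 1},{"tx": 0,"ty": 0,"tz": 0,"rx": 0,"ry": 0,"rz": 0.1217,"fingers": 1},{"tx": 0,"ty": 0,"tz": 0,"rx": 0,"ry": 0,"rz": 0.1217,"fingers": 1},{"tx": 0,"ty": 0,"tz": 0,"rx": 0,"ry": 0,"rz": 0.1217,"fingers": 1},{"tx": 0,"ty": 0,"tz": 0,"rx": 0,"ry": 0,"rz": 0.1217,"fingers": 1},{"tx": 0,"ty": 0,"tz": 0,"rx": 0,"ry": 0,"rz": 0.1217,"fingers": 1},{"tx": 0,"ty": 0,"tz": 0,"rx": 0,"ry": 0,"rz": 0.1217,"fingers": 1}], "force": 90}}

```text
t: 0.77
tcp_pos: [0.2678, 0.592, 0.2137]
ee_rot: [-3.141, 0.001, 1.737]
contact_force: [0.5, 0.9, -0.8]
width: 0.0858
finger_force: 0.0
```

Request:
{"method": "step_arm", "body": {"motion": [{"tx": 0,"ty": 0,"tz": 0,"rx": 0,"ry": 0,"rz": 0.1217,"fingers": 1},{"tx": 0,"ty": 0,"tz": 0,"rx": 0,"ry": 0,"rz": 0.1217,"fingers": 1},{"tx": 0,"ty": 0,"tz": 0,"rx": 0,"ry": 0,"rz": 0.1217,"fingers": 1},{"tx": 0,"ty": 0,"tz": 0,"rx": 0,"ry": 0,"rz": 0.1217,"fingers": 1},{"tx": 0,"ty": 0,"tz": 0,"rx": 0,"ry": 0,"rz": 0.1217,"fingers": 1},{"tx": 0,"ty": 0,"tz": 0,"rx": 0,"ry": 0,"rz": 0.1217,"fingers": 1},{"tx": 0,"ty": 0,"tz": 0,"rx": 0,"ry": 0,"rz": 0.1217,"fingers": 1},{"tx": 0,"ty": 0,"tz": 0,"rx": 0,"ry": 0,"rz": 0.1217,"fingers": 1}]}}

```text
t: 1.43
tcp_pos: [0.2677, 0.592, 0.2137]
ee_rot: [3.141, 0.001, 0.764]
contact_force: [-0.2, -0.7, -0.2]
width: 0.0852
finger_force: 0.0
```

Request:
{"method": "step_arm", "body": {"motion": [{"tx": 0,"ty": 0,"tz": 0,"rx": 0,"ry": 0,"rz": 0.1217,"fingers": 1},{"tx": 0,"ty": 0,"tz": 0,"rx": 0,"ry": 0,"rz": 0.1217,"fingers": 1},{"tx": 0.007,"ty": 0.028,"tz": 0,"rx": 0,"ry": 0,"rz": 0,"fingers": 1},{"tx": 0.007,"ty": 0.028,"tz": 0,"rx": 0,"ry": 0,"rz": 0,"fingers": 1},{"tx": 0.007,"ty": 0.028,"tz": 0,"rx": 0,"ry": 0,"rz": 0,"fingers": 1},{"tx": 0.007,"ty": 0.028,"tz": 0,"rx": 0,"ry": 0,"rz": 0,"fingers": 1},{"tx": 0.007,"ty": 0.028,"tz": 0,"rx": 0,"ry": 0,"rz": 0,"fingers": 1},{"tx": 0.007,"ty": 0.028,"tz": 0,"rx": 0,"ry": 0,"rz": 0,"fingers": 1}]}}

```text
t: 2.1
tcp_pos: [0.3892, 0.4667, 0.2139]
ee_rot: [3.141, 0.001, 0.526]
contact_force: [0.5, 0.5, 0.4]
width: 0.0851
finger_force: 0.0
```

Request:
{"method": "step_arm", "body": {"motion": [{"tx": 0.007,"ty": 0.028,"tz": 0,"rx": 0,"ry": 0,"rz": 0,"fingers": 1},{"tx": 0.007,"ty": 0.028,"tz": 0,"rx": 0,"ry": 0,"rz": 0,"fingers": 1},{"tx": 0.007,"ty": 0.028,"tz": 0,"rx": 0,"ry": 0,"rz": 0,"fingers": 1},{"tx": 0.007,"ty": 0.028,"tz": 0,"rx": 0,"ry": 0,"rz": 0,"fingers": 1},{"tx": 0.007,"ty": 0.028,"tz": 0,"rx": 0,"ry": 0,"rz": 0,"fingers": 1},{"tx": 0.007,"ty": 0.028,"tz": 0,"rx": 0,"ry": 0,"rz": 0,"fingers": 1},{"tx": 0.007,"ty": 0.028,"tz": 0,"rx": 0,"ry": 0,"rz": 0,"fingers": 1},{"tx": 0,"ty": 0,"tz": 0,"rx": 0,"ry": 0,"rz": 0,"fingers": 1}]}}

```text
t: 2.77
tcp_pos: [0.5335, 0.3166, 0.2142]
ee_rot: [3.138, -0.0, 0.518]
contact_force: [0.3, -1.1, -0.1]
width: 0.0854
finger_force: 0.0
```

```bash
cat >> h.py <<'E'
def to(target, yaw=None):
    """tool-frame shift from measured pose to target (world), and rz"""
    s=robot.observe(); r,p,y=s["ee_rot"]; from scipy.spatial.transform import Rotation as Ro
    R=Ro.from_euler("xyz",[r,p,y]).as_matrix()
    print("t",round(s["t"],2),"tcp",s["tcp_pos"].round(4),"rpy",np.round(s["ee_rot"],4),"F",np.round(s["contact_force"],1),"M",np.round(s["moment"],2))
    print("shift",(R.T@(np.array(target)-s["tcp_pos"])).round(4), "rz",None if yaw is None else round((y-yaw+np.pi)%(2*np.pi)-np.pi,4),"q",s["qpos"].round(2))
E
python3 -c "
from h import *
to([.5535,.3025,.13],np.radians(30.2))"
```

```text
t 2.77 tcp [0.5335 0.3166 0.2142] rpy [ 3.1382e+00 -2.0000e-04  5.1810e-01] F [ 0.3 -1.1 -0.1] M [-0.04 -0.04 -0.06]
shift [0.0103 0.0219 0.0843] rz -0.009 q [-1.05  0.3   0.55  1.56 -0.15  1.33 -1.54]
```

Request:
{"method": "step_arm", "body": {"motion": [{"tx": 0.005,"ty": 0.011,"tz": 0.015,"rx": 0,"ry": 0,"rz": -0.005,"fingers": 1},{"tx": 0.005,"ty": 0.011,"tz": 0.015,"rx": 0,"ry": 0,"rz": -0.004,"fingers": 1},{"tx": 0,"ty": 0,"tz": 0.02,"rx": 0,"ry": 0,"rz": 0,"fingers": 1},{"tx": 0,"ty": 0,"tz": 0.02,"rx": 0,"ry": 0,"rz": 0,"fingers": 1},{"tx": 0,"ty": 0,"tz": 0.01,"rx": 0,"ry": 0,"rz": 0,"fingers": 1},{"tx": 0,"ty": 0,"tz": 0,"rx": 0,"ry": 0,"rz": 0,"fingers": 1},{"tx": 0,"ty": 0,"tz": 0,"rx": 0,"ry": 0,"rz": 0,"fingers": 1},{"tx": 0,"ty": 0,"tz": 0,"rx": 0,"ry": 0,"rz": 0,"fingers": 1}]}}

```text
t: 3.43
tcp_pos: [0.5496, 0.3096, 0.1354]
ee_rot: [-3.141, -0.001, 0.535]
contact_force: [-0.2, -0.2, 0.5]
width: 0.0851
finger_force: 0.0
```

```bash
python3 -c "
from h import *
to([.5535,.3025,.053],np.radians(30.2))"
```

```text
t 3.43 tcp [0.5496 0.3096 0.1354] rpy [-3.1415e+00 -1.4000e-03  5.3540e-01] F [-0.2 -0.2  0.5] M [ 0.02 -0.02  0.  ]
shift [-0.0004  0.0081  0.0824] rz 0.0083 q [-1.    0.37  0.53  1.64 -0.2   1.18 -1.46]
```

Request:
{"method": "step_arm", "body": {"motion": [{"tx": 0,"ty": 0.004,"tz": 0,"rx": 0,"ry": 0,"rz": 0,"fingers": 1},{"tx": 0,"ty": 0.004,"tz": 0,"rx": 0,"ry": 0,"rz": 0.004,"fingers": 1},{"tx": 0,"ty": 0,"tz": 0,"rx": 0,"ry": 0,"rz": 0,"fingers": 1},{"tx": 0,"ty": 0,"tz": 0.005,"rx": 0,"ry": 0,"rz": 0,"fingers": 1},{"tx": 0,"ty": 0,"tz": 0,"rx": 0,"ry": 0,"rz": 0,"fingers": 1},{"tx": 0,"ty": 0,"tz": 0,"rx": 0,"ry": 0,"rz": 0,"fingers": 1},{"tx": 0,"ty": 0,"tz": 0,"rx": 0,"ry": 0,"rz": 0,"fingers": 1},{"tx": 0,"ty": 0,"tz": 0,"rx": 0,"ry": 0,"rz": 0,"fingers": 1}]}}

```text
t: 4.1
tcp_pos: [0.5531, 0.3025, 0.1292]
ee_rot: [3.142, 0.0, 0.531]
contact_force: [0.2, -0.3, 0.2]
width: 0.0855
finger_force: 0.0
```

```bash
python3 -c "
from h import *
to([.5535,.3025,.053],np.radians(30.2))
c=camera('scene')
to([.5535,.3025,.053],np.radians(30.2))
c=camera('top')
to([.5535,.3025,.053],np.radians(30.2))
cv2.imwrite('pics/a1.png',cv2.resize(c['img'][130:290,50:250,::-1],(800,640))[:600])
"
```

```text
t 4.1 tcp [0.5531 0.3025 0.1292] rpy [3.1416e+00 1.0000e-04 5.3150e-01] F [ 0.2 -0.3  0.2] M [ 0.   -0.02 -0.04]
shift [0.0004 0.0002 0.0762] rz 0.0044 q [-0.99  0.38  0.53  1.64 -0.21  1.17 -1.45]
t 4.15 tcp [0.5532 0.3024 0.1293] rpy [-3.1416 -0.      0.5313] F [ 0.9 -0.3 -0.2] M [ 0.03 -0.02  0.07]
shift [0.0003 0.0001 0.0763] rz 0.0042 q [-0.99  0.38  0.53  1.64 -0.21  1.17 -1.45]
t 4.2 tcp [0.5532 0.3024 0.1293] rpy [-3.1416 -0.      0.5313] F [-0.3 -0.3 -0.2] M [ 0.02 -0.   -0.03]
shift [0.0003 0.0001 0.0763] rz 0.0042 q [-0.99  0.38  0.53  1.64 -0.21  1.17 -1.45]
```

Request:
{"method": "step_arm", "body": {"motion": [{"tx": 0,"ty": 0,"tz": 0.012,"rx": 0,"ry": 0,"rz": 0.004,"fingers": 1},{"tx": 0,"ty": 0,"tz": 0.012,"rx": 0,"ry": 0,"rz": 0,"fingers": 1},{"tx": 0,"ty": 0,"tz": 0.012,"rx": 0,"ry": 0,"rz": 0,"fingers": 1},{"tx": 0,"ty": 0,"tz": 0.012,"rx": 0,"ry": 0,"rz": 0,"fingers": 1},{"tx": 0,"ty": 0,"tz": 0.012,"rx": 0,"ry": 0,"rz": 0,"fingers": 1},{"tx": 0,"ty": 0,"tz": 0.012,"rx": 0,"ry": 0,"rz": 0,"fingers": 1},{"tx": 0,"ty": 0,"tz": 0.004,"rx": 0,"ry": 0,"rz": 0,"fingers": 1},{"tx": 0,"ty": 0,"tz": 0,"rx": 0,"ry": 0,"rz": 0,"fingers": 1}]}}

```text
t: 4.87
tcp_pos: [0.5524, 0.3018, 0.0515]
ee_rot: [3.141, 0.003, 0.527]
contact_force: [0.2, 0.4, 0.3]
width: 0.0855
finger_force: 0.0
```

```bash
python3 -c "
from h import *
to([.5535,.3025,.053],np.radians(30.2))
c=camera('scene')
cv2.imwrite('pics/a2.png',cv2.resize(c['img'][150:300,240:440,::-1],(800,600),interpolation=cv2.INTER_CUBIC))
"
```

```text
t 4.87 tcp [0.5524 0.3018 0.0515] rpy [3.1411e+00 2.6000e-03 5.2720e-01] F [0.2 0.4 0.3] M [-0.   -0.03  0.03]
shift [ 0.0013 -0.0001 -0.0015] rz 0.0001 q [-0.97  0.46  0.51  1.71 -0.25  1.04 -1.42]
```

View pics/a2.png

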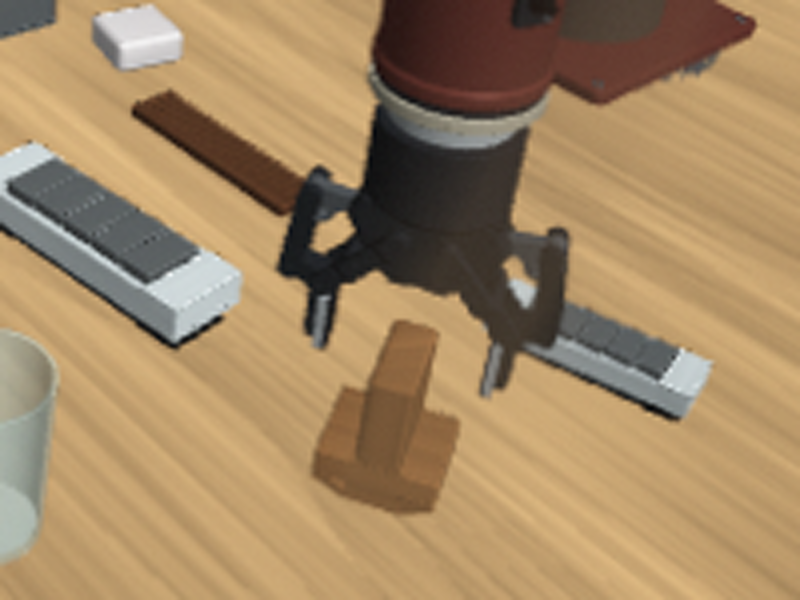

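The fingers straddle the handle: tips at about (320,345) and (490,390) in the crop, with the handle midway between them. Closing now.

Request:
{"method": "step_arm", "body": {"motion": [{"tx": 0.001,"ty": 0,"tz": 0,"rx": 0,"ry": 0,"rz": 0,"fingers": 0},{"tx": 0,"ty": 0,"tz": 0,"rx": 0,"ry": 0,"rz": 0,"fingers": 0},{"tx": 0,"ty": 0,"tz": 0,"rx": 0,"ry": 0,"rz": 0,"fingers": 0},{"tx": 0,"ty": 0,"tz": 0,"rx": 0,"ry": 0,"rz": 0,"fingers": 0},{"tx": 0,"ty": 0,"tz": 0,"rx": 0,"ry": 0,"rz": 0,"fingers": 0},{"tx": 0,"ty": 0,"tz": 0,"rx": 0,"ry": 0,"rz": 0,"fingers": 0},{"tx": 0,"ty": 0,"tz": 0,"rx": 0,"ry": 0,"rz": 0,"fingers": 0},{"tx": 0,"ty": 0,"tz": 0,"rx": 0,"ry": 0,"rz": 0,"fingers": 0}], "force": 90}}

```text
t: 5.58
tcp_pos: [0.5546, 0.303, 0.0539]
ee_rot: [-3.142, -0.001, 0.527]
contact_force: [-0.4, 0.2, 6.0]
width: 0.024
finger_force: 89.3
```

```bash
python3 -c "
from h import *
to([.5535,.3025,.0515],np.radians(30.2)); s=robot.observe();print(s['width'],s['finger_force'])"
```

```text
t 5.58 tcp [0.5546 0.303  0.0539] rpy [-3.1415e+00 -1.2000e-03  5.2710e-01] F [-0.4  0.2  6. ] M [-0.07  0.01 -0.05]
shift [-0.0012 -0.0001  0.0024] rz 0.0 q [-0.97  0.46  0.51  1.71 -0.25  1.04 -1.42]
0.023979893924405117 89.31769967079163
```

Request:
{"method": "step_arm", "body": {"motion": [{"tx": 0,"ty": 0,"tz": -0.005,"rx": 0,"ry": 0,"rz": 0,"fingers": 0},{"tx": 0,"ty": 0,"tz": -0.01,"rx": 0,"ry": 0,"rz": 0,"fingers": 0},{"tx": 0,"ty": 0,"tz": -0.015,"rx": 0,"ry": 0,"rz": 0,"fingers": 0},{"tx": 0,"ty": 0,"tz": -0.015,"rx": 0,"ry": 0,"rz": 0,"fingers": 0},{"tx": 0,"ty": 0,"tz": -0.015,"rx": 0,"ry": 0,"rz": 0,"fingers": 0},{"tx": 0,"ty": 0,"tz": -0.01,"rx": 0,"ry": 0,"rz": 0,"fingers": 0},{"tx": 0,"ty": 0,"tz": 0,"rx": 0,"ry": 0,"rz": 0,"fingers": 0},{"tx": 0,"ty": 0,"tz": 0,"rx": 0,"ry": 0,"rz": 0,"fingers": 0}]}}

```text
t: 6.25
tcp_pos: [0.5541, 0.303, 0.1235]
ee_rot: [-3.141, -0.001, 0.527]
contact_force: [0.1, -0.2, -3.3]
width: 0.0244
finger_force: 88.5
```

Request:
{"method": "step_arm", "body": {"motion": [{"tx": 0,"ty": 0,"tz": 0,"rx": 0,"ry": 0,"rz": 0.051,"fingers": 0},{"tx": 0,"ty": 0,"tz": 0,"rx": 0,"ry": 0,"rz": 0.051,"fingers": 0},{"tx": 0,"ty": 0,"tz": 0,"rx": 0,"ry": 0,"rz": 0.051,"fingers": 0},{"tx": 0,"ty": 0,"tz": 0,"rx": 0,"ry": 0,"rz": 0.051,"fingers": 0},{"tx": 0,"ty": 0,"tz": 0,"rx": 0,"ry": 0,"rz": 0.051,"fingers": 0},{"tx": 0,"ty": 0,"tz": 0,"rx": 0,"ry": 0,"rz": 0.051,"fingers": 0},{"tx": 0,"ty": 0,"tz": 0,"rx": 0,"ry": 0,"rz": 0.051,"fingers": 0},{"tx": 0,"ty": 0,"tz": 0,"rx": 0,"ry": 0,"rz": 0.051,"fingers": 0}]}}

```text
t: 6.92
tcp_pos: [0.5533, 0.3024, 0.1218]
ee_rot: [3.14, 0.002, 0.117]
contact_force: [-0.8, -0.5, -1.8]
width: 0.024
finger_force: 88.4
```

```bash
python3 -c "
from h import *
to([.5628,.1498,.124],np.radians(6.8)); s=robot.observe();print(s['width'],s['finger_force'])"
```

```text
t 6.92 tcp [0.5533 0.3024 0.1218] rpy [3.1404e+00 1.9000e-03 1.1670e-01] F [-0.8 -0.5 -1.8] M [-0.02 -0.01 -0.  ]
shift [-0.0083  0.1527 -0.002 ] rz -0.002 q [-1.05  0.4   0.61  1.65 -0.25  1.17 -1.83]
0.023996900597182246 88.40209364891052
```

Request:
{"method": "step_arm", "body": {"motion": [{"tx": -0.001,"ty": 0.012,"tz": 0,"rx": 0,"ry": 0,"rz": 0,"fingers": 0},{"tx": -0.001,"ty": 0.012,"tz": 0,"rx": 0,"ry": 0,"rz": 0,"fingers": 0},{"tx": -0.001,"ty": 0.012,"tz": 0,"rx": 0,"ry": 0,"rz": 0,"fingers": 0},{"tx": -0.001,"ty": 0.012,"tz": 0,"rx": 0,"ry": 0,"rz": 0,"fingers": 0},{"tx": -0.001,"ty": 0.012,"tz": 0,"rx": 0,"ry": 0,"rz": 0,"fingers": 0},{"tx": -0.001,"ty": 0.012,"tz": 0,"rx": 0,"ry": 0,"rz": 0,"fingers": 0},{"tx": -0.001,"ty": 0.012,"tz": 0,"rx": 0,"ry": 0,"rz": 0,"fingers": 0},{"tx": -0.001,"ty": 0.012,"tz": 0,"rx": 0,"ry": 0,"rz": 0,"fingers": 0}]}}

```text
t: 7.58
tcp_pos: [0.5576, 0.2051, 0.1233]
ee_rot: [-3.141, -0.0, 0.119]
contact_force: [-0.7, -0.5, -1.0]
width: 0.0241
finger_force: 88.5
```

Request:
{"method": "step_arm", "body": {"motion": [{"tx": 0,"ty": 0.012,"tz": 0,"rx": 0,"ry": 0,"rz": 0,"fingers": 0},{"tx": 0,"ty": 0.012,"tz": 0,"rx": 0,"ry": 0,"rz": 0,"fingers": 0},{"tx": 0,"ty": 0.012,"tz": 0,"rx": 0,"ry": 0,"rz": 0,"fingers": 0},{"tx": 0,"ty": 0.012,"tz": 0,"rx": 0,"ry": 0,"rz": 0,"fingers": 0},{"tx": 0,"ty": 0.008,"tz": 0,"rx": 0,"ry": 0,"rz": 0,"fingers": 0},{"tx": 0,"ty": 0,"tz": 0,"rx": 0,"ry": 0,"rz": 0,"fingers": 0},{"tx": 0,"ty": 0,"tz": 0,"rx": 0,"ry": 0,"rz": 0,"fingers": 0},{"tx": 0,"ty": 0,"tz": 0,"rx": 0,"ry": 0,"rz": 0,"fingers": 0}]}}

```text
t: 8.25
tcp_pos: [0.5641, 0.1518, 0.1231]
ee_rot: [-3.141, 0.0, 0.12]
contact_force: [-0.2, -0.4, -1.8]
width: 0.0241
finger_force: 88.5
```

```bash
python3 -c "
from h import *
c=camera('scene'); P=cloud(c)
cv2.imwrite('pics/a3.png',cv2.resize(c['img'][130:280,200:400,::-1],(800,600),interpolation=cv2.INTER_CUBIC))
to([.5628,.1498,.124],np.radians(6.8)); s=robot.observe();print(s['width'],s['finger_force'],s['contact_force'])
t=s['tcp_pos'];im=c['img'].astype(int)
wood=(np.abs(P[...,0]-t[0])<.05)&(np.abs(P[...,1]-t[1])<.055)&(P[...,2]>t[2]-.06)&(P[...,2]<t[2]+.03)&(c['range_z']>0)&(im[...,0]-im[...,2]>40)
Q=P[wood];print(len(Q),rect(Q),Q[:,2].min(),Q[:,2].max()); B=Q[Q[:,2]<t[2]-.025];print('base',len(B),rect(B))
"
```

```text
t 8.3 tcp [0.564  0.152  0.1231] rpy [-3.1413e+00  1.0000e-04  1.2040e-01] F [-0.3 -0.5 -2.2] M [-0.01 -0.01 -0.03]
shift [-0.0015  0.002  -0.0009] rz 0.0018 q [-0.9   0.31  0.67  1.77 -0.21  1.14 -1.61]
0.02402533896773594 88.51632356643677 [-0.30594588 -0.54248339 -2.21751165]
850 (array([562.5, 152.6]), array([63.8, 70.8]), 5.3) 0.06719319075100122 0.15306270315514955
base 376 (array([562.5, 152.6]), array([63.8, 70.8]), 5.3)
```

View pics/a3.png

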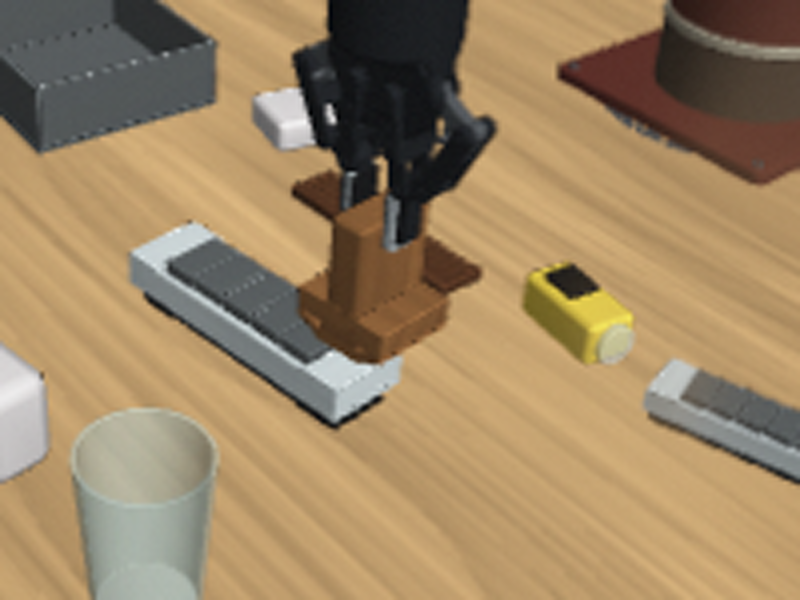

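Request:
{"method": "step_arm", "body": {"motion": [{"tx": 0,"ty": 0.001,"tz": 0.004,"rx": 0,"ry": 0,"rz": 0.002,"fingers": 0},{"tx": 0,"ty": 0,"tz": 0.006,"rx": 0,"ry": 0,"rz": 0,"fingers": 0},{"tx": 0,"ty": 0,"tz": 0.006,"rx": 0,"ry": 0,"rz": 0,"fingers": 0},{"tx": 0,"ty": 0,"tz": 0.005,"rx": 0,"ry": 0,"rz": 0,"fingers": 0},{"tx": 0,"ty": 0,"tz": 0.003,"rx": 0,"ry": 0,"rz": 0,"fingers": 0},{"tx": 0,"ty": 0,"tz": 0.003,"rx": 0,"ry": 0,"rz": 0,"fingers": 0},{"tx": 0,"ty": 0,"tz": 0,"rx": 0,"ry": 0,"rz": 0,"fingers": 0},{"tx": 0,"ty": 0,"tz": 0,"rx": 0,"ry": 0,"rz": 0,"fingers": 0}]}}

```text
t: 8.97
tcp_pos: [0.5643, 0.1499, 0.0961]
ee_rot: [3.141, 0.0, 0.117]
contact_force: [0.7, 0.0, -2.9]
width: 0.0238
finger_force: 88.5
```

Request:
{"method": "step_arm", "body": {"motion": [{"tx": 0,"ty": 0,"tz": 0.001,"rx": 0,"ry": 0,"rz": 0,"fingers": 0},{"tx": 0,"ty": 0,"tz": 0.001,"rx": 0,"ry": 0,"rz": 0,"fingers": 0},{"tx": 0,"ty": 0,"tz": 0.001,"rx": 0,"ry": 0,"rz": 0,"fingers": 0},{"tx": 0,"ty": 0,"tz": 0.001,"rx": 0,"ry": 0,"rz": 0,"fingers": 0},{"tx": 0,"ty": 0,"tz": 0,"rx": 0,"ry": 0,"rz": 0,"fingers": 0},{"tx": 0,"ty": 0,"tz": 0,"rx": 0,"ry": 0,"rz": 0,"fingers": 0},{"tx": 0,"ty": 0,"tz": 0,"rx": 0,"ry": 0,"rz": 0,"fingers": 0},{"tx": 0,"ty": 0,"tz": 0,"rx": 0,"ry": 0,"rz": 0,"fingers": 0}]}}

```text
t: 9.63
tcp_pos: [0.5644, 0.1499, 0.0924]
ee_rot: [-3.142, -0.0, 0.117]
contact_force: [1.5, 0.1, 1.1]
width: 0.0238
finger_force: 88.7
```

```bash
python3 -c "
from h import *
to([.564,.151,.0882],np.radians(6.8))"
```

```text
t 9.63 tcp [0.5644 0.1499 0.0924] rpy [-3.1416e+00 -2.0000e-04  1.1720e-01] F [1.5 0.1 1.1] M [-0.1  -0.02 -0.09]
shift [-0.0003 -0.0011  0.0042] rz -0.0015 q [-0.88  0.34  0.66  1.8  -0.24  1.08 -1.59]
```

Request:
{"method": "step_arm", "body": {"motion": [{"tx": 0,"ty": 0,"tz": 0.001,"rx": 0,"ry": 0,"rz": 0,"fingers": 0},{"tx": 0,"ty": 0,"tz": 0.001,"rx": 0,"ry": 0,"rz": 0,"fingers": 0},{"tx": 0,"ty": 0,"tz": 0.001,"rx": 0,"ry": 0,"rz": 0,"fingers": 0},{"tx": 0,"ty": 0,"tz": 0.001,"rx": 0,"ry": 0,"rz": 0,"fingers": 0},{"tx": 0,"ty": 0,"tz": 0.001,"rx": 0,"ry": 0,"rz": 0,"fingers": 0},{"tx": 0,"ty": 0,"tz": 0,"rx": 0,"ry": 0,"rz": 0,"fingers": 0},{"tx": 0,"ty": 0,"tz": 0,"rx": 0,"ry": 0,"rz": 0,"fingers": 0},{"tx": 0,"ty": 0,"tz": 0,"rx": 0,"ry": 0,"rz": 0,"fingers": 0}]}}

```text
t: 10.3
tcp_pos: [0.5648, 0.15, 0.0877]
ee_rot: [-3.141, -0.001, 0.117]
contact_force: [0.3, 0.3, 6.7]
width: 0.0239
finger_force: 89.6
```

```bash
python3 -c "
from h import *
to([.5864,-.0393,.087],np.radians(6.8))"
```

```text
t 10.3 tcp [0.5648 0.15   0.0877] rpy [-3.1413e+00 -9.0000e-04  1.1710e-01] F [0.3 0.3 6.7] M [-0.04  0.15 -0.03]
shift [-0.0007  0.1906  0.0007] rz -0.0016 q [-0.88  0.35  0.66  1.81 -0.24  1.07 -1.59]
```

Request:
{"method": "step_arm", "body": {"motion": [{"tx": 0,"ty": 0.001,"tz": 0.0005,"rx": 0,"ry": 0,"rz": 0,"fingers": 0},{"tx": 0,"ty": 0.002,"tz": 0.0005,"rx": 0,"ry": 0,"rz": 0,"fingers": 0},{"tx": -0.0003,"ty": 0.003,"tz": 0.0005,"rx": 0,"ry": 0,"rz": 0,"fingers": 0},{"tx": -0.0003,"ty": 0.004,"tz": 0,"rx": 0,"ry": 0,"rz": -0.001,"fingers": 0},{"tx": 0,"ty": 0.004,"tz": 0,"rx": 0,"ry": 0,"rz": 0,"fingers": 0},{"tx": 0,"ty": 0.004,"tz": 0,"rx": 0,"ry": 0,"rz": 0,"fingers": 0},{"tx": 0,"ty": 0.004,"tz": 0,"rx": 0,"ry": 0,"rz": 0,"fingers": 0},{"tx": 0,"ty": 0.004,"tz": 0,"rx": 0,"ry": 0,"rz": 0,"fingers": 0}]}}

```text
t: 10.97
tcp_pos: [0.5675, 0.1259, 0.0867]
ee_rot: [-3.139, -0.002, 0.119]
contact_force: [-1.1, 4.2, 8.6]
width: 0.0242
finger_force: 90.0
```

```bash
python3 -c "
from h import *
to([.5864,-.0393,.087],np.radians(6.8))"
```

```text
t 10.97 tcp [0.5675 0.1259 0.0867] rpy [-3.1392e+00 -2.0000e-03  1.1950e-01] F [-1.1  4.2  8.6] M [ 1.1   0.25 -0.11]
shift [-0.0009  0.1662 -0.0007] rz 0.0008 q [-0.85  0.34  0.67  1.82 -0.24  1.06 -1.54]
```

Request:
{"method": "step_arm", "body": {"motion": [{"tx": -0.0003,"ty": 0.004,"tz": 0.0003,"rx": 0,"ry": 0,"rz": 0,"fingers": 0},{"tx": -0.0002,"ty": 0.004,"tz": 0.0003,"rx": 0,"ry": 0,"rz": 0,"fingers": 0},{"tx": 0,"ty": 0.004,"tz": 0,"rx": 0,"ry": 0,"rz": 0,"fingers": 0},{"tx": 0,"ty": 0.004,"tz": 0,"rx": 0,"ry": 0,"rz": 0,"fingers": 0},{"tx": 0,"ty": 0.004,"tz": 0,"rx": 0,"ry": 0,"rz": 0,"fingers": 0},{"tx": 0,"ty": 0.004,"tz": 0,"rx": 0,"ry": 0,"rz": 0,"fingers": 0},{"tx": 0,"ty": 0.004,"tz": 0,"rx": 0,"ry": 0,"rz": 0,"fingers": 0},{"tx": 0,"ty": 0.004,"tz": 0,"rx": 0,"ry": 0,"rz": 0,"fingers": 0}]}}

```text
t: 11.63
tcp_pos: [0.5709, 0.0941, 0.0862]
ee_rot: [-3.139, -0.002, 0.119]
contact_force: [-0.7, 6.4, 8.4]
width: 0.0241
finger_force: 90.1
```

```bash
python3 -c "
from h import *
c=camera('scene')
to([.5864,-.0393,.0865],np.radians(6.8))
cv2.imwrite('pics/a4.png',cv2.resize(c['img'][130:280,200:400,::-1],(800,600),interpolation=cv2.INTER_CUBIC))"
```

```text
t 11.68 tcp [0.571  0.0934 0.0862] rpy [-3.139e+00 -2.300e-03  1.186e-01] F [-0.6  5.5  8.7] M [ 1.5   0.24 -0.01]
shift [-0.0004  0.1336 -0.0006] rz -0.0 q [-0.8   0.34  0.68  1.82 -0.25  1.06 -1.48]
```

View pics/a4.png

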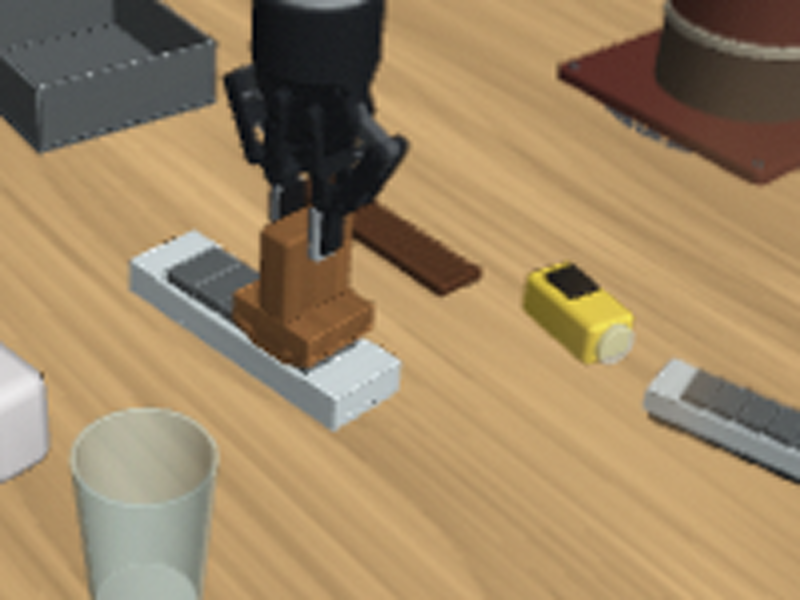

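The block is square on the channel and centred. The land and first cover behind it at (330,360) look flush, so I'm continuing with slightly more force.

Request:
{"method": "step_arm", "body": {"motion": [{"tx": -0.0002,"ty": 0.004,"tz": 0.0003,"rx": 0,"ry": 0,"rz": 0,"fingers": 0},{"tx": 0,"ty": 0.004,"tz": 0.0003,"rx": 0,"ry": 0,"rz": 0,"fingers": 0},{"tx": 0,"ty": 0.004,"tz": 0.0002,"rx": 0,"ry": 0,"rz": 0,"fingers": 0},{"tx": 0,"ty": 0.004,"tz": 0,"rx": 0,"ry": 0,"rz": 0,"fingers": 0},{"tx": 0,"ty": 0.004,"tz": 0,"rx": 0,"ry": 0,"rz": 0,"fingers": 0},{"tx": 0,"ty": 0.004,"tz": 0,"rx": 0,"ry": 0,"rz": 0,"fingers": 0},{"tx": 0,"ty": 0.004,"tz": 0,"rx": 0,"ry": 0,"rz": 0,"fingers": 0},{"tx": 0,"ty": 0.004,"tz": 0,"rx": 0,"ry": 0,"rz": 0,"fingers": 0}]}}

```text
t: 12.35
tcp_pos: [0.5746, 0.0634, 0.0855]
ee_rot: [-3.138, -0.002, 0.12]
contact_force: [-1.0, 9.1, 9.7]
width: 0.0242
finger_force: 90.2
```

```bash
python3 -c "
from h import *
to([.5864,-.0393,.0855],np.radians(6.8))"
```

```text
t 12.35 tcp [0.5746 0.0634 0.0855] rpy [-3.1377e+00 -2.5000e-03  1.2010e-01] F [-1.   9.1  9.7] M [ 2.39  0.31 -0.03]
shift [-0.0006  0.1034 -0.0004] rz 0.0014 q [-0.76  0.34  0.69  1.83 -0.25  1.06 -1.42]
```

Request:
{"method": "step_arm", "body": {"motion": [{"tx": -0.0003,"ty": 0.004,"tz": 0,"rx": 0,"ry": 0,"rz": 0.001,"fingers": 0},{"tx": 0,"ty": 0.004,"tz": 0,"rx": 0,"ry": 0,"rz": 0,"fingers": 0},{"tx": 0,"ty": 0.004,"tz": 0,"rx": 0,"ry": 0,"rz": 0,"fingers": 0},{"tx": 0,"ty": 0.004,"tz": 0,"rx": 0,"ry": 0,"rz": 0,"fingers": 0},{"tx": 0,"ty": 0.004,"tz": 0,"rx": 0,"ry": 0,"rz": 0,"fingers": 0},{"tx": 0,"ty": 0.004,"tz": 0,"rx": 0,"ry": 0,"rz": 0,"fingers": 0},{"tx": 0,"ty": 0.004,"tz": 0,"rx": 0,"ry": 0,"rz": 0,"fingers": 0},{"tx": 0,"ty": 0.004,"tz": 0,"rx": 0,"ry": 0,"rz": 0,"fingers": 0}]}}

```text
t: 13.02
tcp_pos: [0.5781, 0.0318, 0.0854]
ee_rot: [-3.138, -0.002, 0.119]
contact_force: [-0.9, 8.7, 10.0]
width: 0.0239
finger_force: 90.2
```

```bash
python3 -c "
from h import *
to([.5864,-.0393,.0855],np.radians(6.8))"
```

```text
t 13.02 tcp [0.5781 0.0318 0.0854] rpy [-3.1376e+00 -2.3000e-03  1.1920e-01] F [-0.9  8.7 10. ] M [2.41 0.37 0.02]
shift [-0.0002  0.0715 -0.0004] rz 0.0005 q [-0.71  0.35  0.7   1.82 -0.26  1.06 -1.36]
```

Request:
{"method": "step_arm", "body": {"motion": [{"tx": -0.0002,"ty": 0.004,"tz": 0,"rx": 0,"ry": 0,"rz": 0,"fingers": 0},{"tx": 0,"ty": 0.004,"tz": 0,"rx": 0,"ry": 0,"rz": 0,"fingers": 0},{"tx": 0,"ty": 0.004,"tz": 0,"rx": 0,"ry": 0,"rz": 0,"fingers": 0},{"tx": 0,"ty": 0.004,"tz": 0,"rx": 0,"ry": 0,"rz": 0,"fingers": 0},{"tx": 0,"ty": 0.004,"tz": 0,"rx": 0,"ry": 0,"rz": 0,"fingers": 0},{"tx": 0,"ty": 0.004,"tz": 0,"rx": 0,"ry": 0,"rz": 0,"fingers": 0},{"tx": 0,"ty": 0.004,"tz": 0,"rx": 0,"ry": 0,"rz": 0,"fingers": 0},{"tx": 0,"ty": 0.004,"tz": 0,"rx": 0,"ry": 0,"rz": 0,"fingers": 0}]}}

```text
t: 13.68
tcp_pos: [0.5817, -0.0011, 0.0854]
ee_rot: [-3.139, -0.002, 0.119]
contact_force: [-1.9, 6.0, 10.0]
width: 0.0242
finger_force: 90.2
```

Request:
{"method": "step_arm", "body": {"motion": [{"tx": 0,"ty": 0.004,"tz": 0,"rx": 0,"ry": 0,"rz": 0,"fingers": 0},{"tx": 0,"ty": 0.004,"tz": 0,"rx": 0,"ry": 0,"rz": 0,"fingers": 0},{"tx": 0,"ty": 0.004,"tz": 0,"rx": 0,"ry": 0,"rz": 0,"fingers": 0},{"tx": 0,"ty": 0.004,"tz": 0,"rx": 0,"ry": 0,"rz": 0,"fingers": 0},{"tx": 0,"ty": 0.004,"tz": 0,"rx": 0,"ry": 0,"rz": 0,"fingers": 0},{"tx": 0,"ty": 0.004,"tz": 0,"rx": 0,"ry": 0,"rz": 0,"fingers": 0},{"tx": 0,"ty": 0.004,"tz": 0,"rx": 0,"ry": 0,"rz": 0,"fingers": 0},{"tx": 0,"ty": 0.004,"tz": 0,"rx": 0,"ry": 0,"rz": 0,"fingers": 0}]}}

```text
t: 14.35
tcp_pos: [0.5855, -0.0331, 0.0854]
ee_rot: [-3.139, -0.002, 0.119]
contact_force: [-1.1, 5.7, 9.8]
width: 0.0243
finger_force: 90.2
```

```bash
python3 -c "
from h import *
c=camera('top')
to([.5864,-.0393,.0855],np.radians(6.8))
P=cloud(c);a=np.radians(6.8);q=P[...,:2]-[.574,.0555];x=q[...,0]*np.cos(a)+q[...,1]*np.sin(a);y=-q[...,0]*np.sin(a)+q[...,1]*np.cos(a)
for y0 in(85,56,28,0,-28,-56):
    m=(abs(x)<.015)&(abs(y-y0/1e3)<.008);print(y0,m.sum(),np.median(P[m][:,2]).round(4) if m.sum() else 0)
cv2.imwrite('pics/a5.png',cv2.resize(c['img'][150:270,170:330,::-1],(800,600),interpolation=cv2.INTER_CUBIC))"
```

```text
t 14.4 tcp [ 0.5855 -0.0342  0.0855] rpy [-3.1397e+00 -2.4000e-03  1.1760e-01] F [ 0.6  5.6 10.5] M [ 1.43  0.14 -0.01]
shift [ 0.0003  0.0052 -0.    ] rz -0.0011 q [-0.61  0.37  0.72  1.81 -0.28  1.07 -1.24]
85 85 0.033
56 89 0.0329
28 87 0.0331
0 86 0.0334
-28 18 0.4939
-56 284 0.5251
```

Request:
{"method": "step_arm", "body": {"motion": [{"tx": 0,"ty": 0.003,"tz": 0,"rx": 0,"ry": 0,"rz": 0,"fingers": 0},{"tx": 0,"ty": 0.002,"tz": 0,"rx": 0,"ry": 0,"rz": 0,"fingers": 0},{"tx": 0,"ty": 0,"tz": 0,"rx": 0,"ry": 0,"rz": 0,"fingers": 0},{"tx": 0,"ty": 0,"tz": 0,"rx": 0,"ry": 0,"rz": 0,"fingers": 0},{"tx": 0,"ty": 0,"tz": 0,"rx": 0,"ry": 0,"rz": 0,"fingers": 0},{"tx": 0,"ty": 0,"tz": 0,"rx": 0,"ry": 0,"rz": 0,"fingers": 0},{"tx": 0,"ty": 0,"tz": 0,"rx": 0,"ry": 0,"rz": 0,"fingers": 0},{"tx": 0,"ty": 0,"tz": 0,"rx": 0,"ry": 0,"rz": 0,"fingers": 0}]}}

```text
t: 15.07
tcp_pos: [0.5861, -0.0384, 0.0854]
ee_rot: [-3.14, -0.002, 0.118]
contact_force: [-0.3, 3.9, 9.4]
width: 0.0241
finger_force: 90.2
```

```bash
python3 -c "
from h import *
c=camera('scene')
to([.5864,-.0393,.0855],np.radians(6.8))
P=cloud(c);a=np.radians(6.8);q=P[...,:2]-[.5743,.0555];x=q[...,0]*np.cos(a)+q[...,1]*np.sin(a);y=-q[...,0]*np.sin(a)+q[...,1]*np.cos(a)
for y0 in(85,56,28,0,-28,-50,-56,-62):
    m=(abs(x)<.015)&(abs(y-y0/1e3)<.005);print(y0,m.sum(),np.median(P[m][:,2]).round(4) if m.sum() else 0)
cv2.imwrite('pics/a6.png',cv2.resize(c['img'][120:270,190:390,::-1],(800,600),interpolation=cv2.INTER_CUBIC))"
```

```text
t 15.12 tcp [ 0.586  -0.0384  0.0854] rpy [-3.1397e+00 -2.3000e-03  1.1820e-01] F [-0.3  3.3 10. ] M [1.2  0.21 0.03]
shift [ 0.0002  0.001  -0.0001] rz -0.0005 q [-0.6   0.37  0.72  1.8  -0.28  1.07 -1.23]
85 32 0.0306
56 27 0.0309
28 26 0.0306
0 24 0.0301
-28 50 0.1906
-50 593 0.4032
-56 864 0.3176
-62 455 0.2482
```

View pics/a6.png

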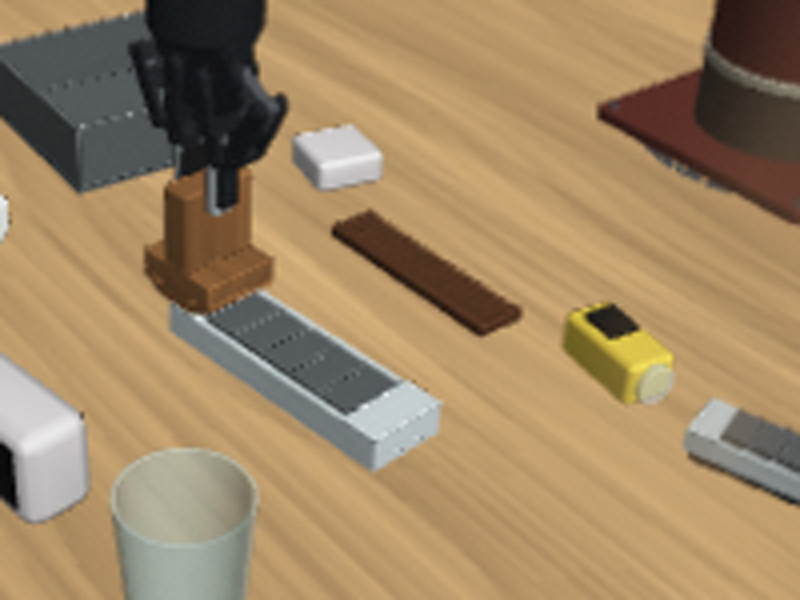

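All the covers behind the block (210–400, 300–400 in the crop) look level with the land. I'll check the last two with the arm pixels filtered out.

```bash
python3 -c "
from h import *
for n in('scene','top'):
    c=camera(n)
    P=cloud(c);a=np.radians(6.8);q=P[...,:2]-[.574,.0555];x=q[...,0]*np.cos(a)+q[...,1]*np.sin(a);y=-q[...,0]*np.sin(a)+q[...,1]*np.cos(a)
    for y0 in(85,0,-20,-28,-35,-46,-50,-54):
        m=(abs(x)<.019)&(abs(y-y0/1e3)<.003)&(P[...,2]<.06)&(P[...,2]>.02);print(y0,m.sum(),np.median(P[m][:,2]).round(4) if m.sum() else 0)
"
```

```text
85 22 0.0305
0 20 0.0307
-20 20 0.0302
-28 19 0.0308
-35 18 0.0304
-46 21 0.0302
-50 18 0.0305
-54 19 0.0306
85 39 0.0334
0 40 0.0333
-20 35 0.0331
-28 4 0.0349
-35 0 0
-46 0 0
-50 0 0
-54 0 0
```

Request:
{"method": "step_arm", "body": {"motion": [{"tx": 0,"ty": 0,"tz": -0.005,"rx": 0,"ry": 0,"rz": 0,"fingers": 0},{"tx": 0,"ty": 0,"tz": -0.01,"rx": 0,"ry": 0,"rz": 0,"fingers": 0},{"tx": 0,"ty": 0,"tz": -0.012,"rx": 0,"ry": 0,"rz": 0,"fingers": 0},{"tx": 0,"ty": 0,"tz": -0.012,"rx": 0,"ry": 0,"rz": 0,"fingers": 0},{"tx": 0,"ty": 0,"tz": -0.012,"rx": 0,"ry": 0,"rz": 0,"fingers": 0},{"tx": 0,"ty": 0,"tz": -0.012,"rx": 0,"ry": 0,"rz": 0,"fingers": 0},{"tx": 0,"ty": 0,"tz": -0.01,"rx": 0,"ry": 0,"rz": 0,"fingers": 0},{"tx": 0,"ty": 0,"tz": -0.005,"rx": 0,"ry": 0,"rz": 0,"fingers": 0}]}}

```text
t: 15.88
tcp_pos: [0.5856, -0.0401, 0.1643]
ee_rot: [-3.142, -0.002, 0.117]
contact_force: [-0.6, -0.6, -1.5]
width: 0.0241
finger_force: 88.8
```

Request:
{"method": "step_arm", "body": {"motion": [{"tx": -0.004,"ty": 0.008,"tz": 0,"rx": 0,"ry": 0,"rz": 0,"fingers": 0},{"tx": -0.006,"ty": 0.012,"tz": 0,"rx": 0,"ry": 0,"rz": 0,"fingers": 0},{"tx": -0.007,"ty": 0.014,"tz": 0,"rx": 0,"ry": 0,"rz": 0,"fingers": 0},{"tx": -0.007,"ty": 0.014,"tz": 0,"rx": 0,"ry": 0,"rz": 0,"fingers": 0},{"tx": -0.007,"ty": 0.014,"tz": 0,"rx": 0,"ry": 0,"rz": 0,"fingers": 0},{"tx": -0.007,"ty": 0.014,"tz": 0,"rx": 0,"ry": 0,"rz": 0,"fingers": 0},{"tx": -0.007,"ty": 0.014,"tz": 0,"rx": 0,"ry": 0,"rz": 0,"fingers": 0},{"tx": -0.007,"ty": 0.014,"tz": 0,"rx": 0,"ry": 0,"rz": 0,"fingers": 0}]}}

```text
t: 16.55
tcp_pos: [0.5439, -0.152, 0.1619]
ee_rot: [3.142, 0.001, 0.115]
contact_force: [-0.3, 0.4, -2.3]
width: 0.0242
finger_force: 88.8
```

Request:
{"method": "step_arm", "body": {"motion": [{"tx": -0.007,"ty": 0.014,"tz": 0,"rx": 0,"ry": 0,"rz": 0,"fingers": 0},{"tx": -0.007,"ty": 0.014,"tz": 0,"rx": 0,"ry": 0,"rz": 0,"fingers": 0},{"tx": -0.007,"ty": 0.014,"tz": 0,"rx": 0,"ry": 0,"rz": 0,"fingers": 0},{"tx": -0.007,"ty": 0.014,"tz": 0,"rx": 0,"ry": 0,"rz": 0,"fingers": 0},{"tx": -0.007,"ty": 0.014,"tz": 0,"rx": 0,"ry": 0,"rz": 0,"fingers": 0},{"tx": -0.007,"ty": 0.014,"tz": 0,"rx": 0,"ry": 0,"rz": 0,"fingers": 0},{"tx": -0.007,"ty": 0.014,"tz": 0,"rx": 0,"ry": 0,"rz": 0,"fingers": 0},{"tx": -0.007,"ty": 0.014,"tz": 0,"rx": 0,"ry": 0,"rz": 0,"fingers": 0}]}}

```text
t: 17.22
tcp_pos: [0.501, -0.2694, 0.1619]
ee_rot: [-3.141, 0.001, 0.115]
contact_force: [1.5, -0.3, -1.9]
width: 0.0237
finger_force: 88.8
```

```bash
python3 -c "
from h import *
to([.481,-.3335,.155],-.058)"
```

```text
t 17.22 tcp [ 0.501  -0.2694  0.1619] rpy [-3.1415e+00  8.0000e-04  1.1510e-01] F [ 1.5 -0.3 -1.9] M [-0.02  0.01  0.01]
shift [-0.0272  0.0614  0.007 ] rz 0.1731 q [-0.32  0.27  0.87  1.77 -0.22  1.21 -0.85]
```

Request:
{"method": "step_arm", "body": {"motion": [{"tx": -0.006,"ty": 0.013,"tz": 0,"rx": 0,"ry": 0,"rz": 0,"fingers": 0},{"tx": -0.006,"ty": 0.013,"tz": 0,"rx": 0,"ry": 0,"rz": 0,"fingers": 0},{"tx": -0.006,"ty": 0.013,"tz": 0,"rx": 0,"ry": 0,"rz": 0,"fingers": 0},{"tx": -0.005,"ty": 0.012,"tz": 0,"rx": 0,"ry": 0,"rz": 0,"fingers": 0},{"tx": -0.002,"ty": 0.005,"tz": 0,"rx": 0,"ry": 0,"rz": 0,"fingers": 0},{"tx": 0,"ty": 0,"tz": 0,"rx": 0,"ry": 0,"rz": 0.04,"fingers": 0},{"tx": 0,"ty": 0,"tz": 0,"rx": 0,"ry": 0,"rz": 0.05,"fingers": 0},{"tx": 0,"ty": 0,"tz": 0,"rx": 0,"ry": 0,"rz": 0.05,"fingers": 0}]}}

```text
t: 17.88
tcp_pos: [0.4835, -0.3264, 0.162]
ee_rot: [-3.141, 0.001, -0.027]
contact_force: [-0.2, -0.0, -2.3]
width: 0.024
finger_force: 88.8
```

Request:
{"method": "step_arm", "body": {"motion": [{"tx": 0,"ty": 0,"tz": 0,"rx": 0,"ry": 0,"rz": 0.033,"fingers": 0},{"tx": 0,"ty": 0,"tz": 0,"rx": 0,"ry": 0,"rz": 0,"fingers": 0},{"tx": 0,"ty": 0,"tz": 0,"rx": 0,"ry": 0,"rz": 0,"fingers": 0},{"tx": 0,"ty": 0,"tz": 0,"rx": 0,"ry": 0,"rz": 0,"fingers": 0},{"tx": 0,"ty": 0,"tz": 0,"rx": 0,"ry": 0,"rz": 0,"fingers": 0},{"tx": 0,"ty": 0,"tz": 0,"rx": 0,"ry": 0,"rz": 0,"fingers": 0},{"tx": 0,"ty": 0,"tz": 0,"rx": 0,"ry": 0,"rz": 0,"fingers": 0},{"tx": 0,"ty": 0,"tz": 0,"rx": 0,"ry": 0,"rz": 0,"fingers": 0}]}}

```text
t: 18.55
tcp_pos: [0.4846, -0.3256, 0.1623]
ee_rot: [-3.142, -0.0, -0.056]
contact_force: [0.3, -0.3, -1.9]
width: 0.024
finger_force: 88.8
```

```bash
python3 -c "
from h import *
to([.481,-.3335,.059],-.058)
c=camera('scene')
cv2.imwrite('pics/a7.png',cv2.resize(c['img'][60:210,150:350,::-1],(800,600),interpolation=cv2.INTER_CUBIC))"
```

```text
t 18.55 tcp [ 0.4846 -0.3256  0.1623] rpy [-3.1416 -0.     -0.0556] F [ 0.3 -0.3 -1.9] M [-0.    0.02 -0.04]
shift [-0.0032  0.008   0.1033] rz 0.0024 q [-0.23  0.32  0.91  1.73 -0.27  1.22 -0.88]
```

View pics/a7.png

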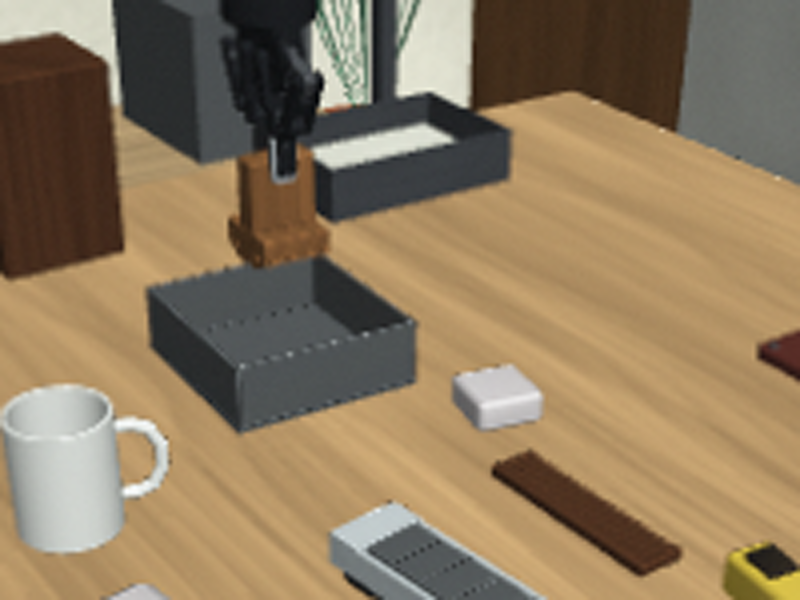

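The block hangs upright above the basket at about (275,205) in the crop, and the basket hasn't moved. Lowering in the centre.

Request:
{"method": "step_arm", "body": {"motion": [{"tx": -0.0015,"ty": 0.004,"tz": 0,"rx": 0,"ry": 0,"rz": 0.002,"fingers": 0},{"tx": -0.0015,"ty": 0.004,"tz": 0.005,"rx": 0,"ry": 0,"rz": 0,"fingers": 0},{"tx": 0,"ty": 0,"tz": 0.01,"rx": 0,"ry": 0,"rz": 0,"fingers": 0},{"tx": 0,"ty": 0,"tz": 0.012,"rx": 0,"ry": 0,"rz": 0,"fingers": 0},{"tx": 0,"ty": 0,"tz": 0.012,"rx": 0,"ry": 0,"rz": 0,"fingers": 0},{"tx": 0,"ty": 0,"tz": 0.012,"rx": 0,"ry": 0,"rz": 0,"fingers": 0},{"tx": 0,"ty": 0,"tz": 0.012,"rx": 0,"ry": 0,"rz": 0,"fingers": 0},{"tx": 0,"ty": 0,"tz": 0.012,"rx": 0,"ry": 0,"rz": 0,"fingers": 0}]}}

```text
t: 19.27
tcp_pos: [0.481, -0.3332, 0.0857]
ee_rot: [-3.141, 0.001, -0.058]
contact_force: [-0.3, -0.3, -2.5]
width: 0.0241
finger_force: 88.8
```

Request:
{"method": "step_arm", "body": {"motion": [{"tx": 0,"ty": 0,"tz": 0.01,"rx": 0,"ry": 0,"rz": 0,"fingers": 0},{"tx": 0,"ty": 0,"tz": 0.006,"rx": 0,"ry": 0,"rz": 0,"fingers": 0},{"tx": 0,"ty": 0,"tz": 0.004,"rx": 0,"ry": 0,"rz": 0,"fingers": 0},{"tx": 0,"ty": 0,"tz": 0.002,"rx": 0,"ry": 0,"rz": 0,"fingers": 0},{"tx": 0,"ty": 0,"tz": 0,"rx": 0,"ry": 0,"rz": 0,"fingers": 0},{"tx": 0,"ty": 0,"tz": 0,"rx": 0,"ry": 0,"rz": 0,"fingers": 0},{"tx": 0,"ty": 0,"tz": 0,"rx": 0,"ry": 0,"rz": 0,"fingers": 0},{"tx": 0,"ty": 0,"tz": 0,"rx": 0,"ry": 0,"rz": 0,"fingers": 0}]}}

```text
t: 19.93
tcp_pos: [0.4815, -0.3336, 0.0658]
ee_rot: [3.141, -0.001, -0.058]
contact_force: [0.5, 0.6, -1.3]
width: 0.0242
finger_force: 88.8
```

```bash
python3 -c "
from h import *
to([.481,-.3335,.0572],-.058)"
```

```text
t 19.93 tcp [ 0.4815 -0.3336  0.0658] rpy [ 3.1414e+00 -9.0000e-04 -5.7800e-02] F [ 0.5  0.6 -1.3] M [-0.05  0.02 -0.02]
shift [-0.0005 -0.0001  0.0086] rz 0.0002 q [-0.15  0.43  0.85  1.83 -0.37  1.05 -0.79]
```

Request:
{"method": "step_arm", "body": {"motion": [{"tx": 0,"ty": 0,"tz": 0.002,"rx": 0,"ry": 0,"rz": 0,"fingers": 0},{"tx": 0,"ty": 0,"tz": 0.002,"rx": 0,"ry": 0,"rz": 0,"fingers": 0},{"tx": 0,"ty": 0,"tz": 0.0015,"rx": 0,"ry": 0,"rz": 0,"fingers": 0},{"tx": 0,"ty": 0,"tz": 0.0015,"rx": 0,"ry": 0,"rz": 0,"fingers": 0},{"tx": 0,"ty": 0,"tz": 0,"rx": 0,"ry": 0,"rz": 0,"fingers": 0},{"tx": 0,"ty": 0,"tz": 0,"rx": 0,"ry": 0,"rz": 0,"fingers": 0},{"tx": 0,"ty": 0,"tz": 0,"rx": 0,"ry": 0,"rz": 0,"fingers": 0},{"tx": 0,"ty": 0,"tz": 0,"rx": 0,"ry": 0,"rz": 0,"fingers": 0}]}}

```text
t: 20.6
tcp_pos: [0.4812, -0.3335, 0.0584]
ee_rot: [3.142, 0.0, -0.058]
contact_force: [0.3, -1.1, -1.6]
width: 0.0244
finger_force: 88.8
```

```bash
python3 -c "
from h import *
to([.481,-.3335,.0572],-.058)"
```

```text
t 20.6 tcp [ 0.4812 -0.3335  0.0584] rpy [ 3.1415  0.     -0.0579] F [ 0.3 -1.1 -1.6] M [-0.05  0.07 -0.2 ]
shift [-0.0002  0.      0.0012] rz 0.0001 q [-0.15  0.44  0.85  1.83 -0.38  1.04 -0.78]
```

Request:
{"method": "step_arm", "body": {"motion": [{"tx": 0,"ty": 0,"tz": 0.0006,"rx": 0,"ry": 0,"rz": 0,"fingers": 0},{"tx": 0,"ty": 0,"tz": 0.0006,"rx": 0,"ry": 0,"rz": 0,"fingers": 0},{"tx": 0,"ty": 0,"tz": 0.0004,"rx": 0,"ry": 0,"rz": 0,"fingers": 0},{"tx": 0,"ty": 0,"tz": 0,"rx": 0,"ry": 0,"rz": 0,"fingers": 0},{"tx": 0,"ty": 0,"tz": 0,"rx": 0,"ry": 0,"rz": 0,"fingers": 0},{"tx": 0,"ty": 0,"tz": 0,"rx": 0,"ry": 0,"rz": 0,"fingers": 0},{"tx": 0,"ty": 0,"tz": 0,"rx": 0,"ry": 0,"rz": 0,"fingers": 0},{"tx": 0,"ty": 0,"tz": 0,"rx": 0,"ry": 0,"rz": 0,"fingers": 0}]}}

```text
t: 21.27
tcp_pos: [0.4815, -0.3337, 0.0579]
ee_rot: [-3.141, -0.001, -0.058]
contact_force: [-3.7, 2.5, 11.5]
width: 0.0238
finger_force: 90.7
```

```bash
python3 -c "
from h import *
to([.481,-.3335,.0572],-.058)"
```

```text
t 21.27 tcp [ 0.4815 -0.3337  0.0579] rpy [-3.1413e+00 -1.0000e-03 -5.8000e-02] F [-3.7  2.5 11.5] M [0.75 0.79 0.04]
shift [-0.0005 -0.0002  0.0007] rz -0.0 q [-0.15  0.44  0.85  1.83 -0.38  1.04 -0.78]
```

Firm floor contact. Easing off a little and letting go.

Request:
{"method": "step_arm", "body": {"motion": [{"tx": 0,"ty": 0,"tz": -0.0006,"rx": 0,"ry": 0,"rz": 0,"fingers": 0},{"tx": 0,"ty": 0,"tz": 0,"rx": 0,"ry": 0,"rz": 0,"fingers": 0.4},{"tx": 0,"ty": 0,"tz": 0,"rx": 0,"ry": 0,"rz": 0,"fingers": 0.5},{"tx": 0,"ty": 0,"tz": 0,"rx": 0,"ry": 0,"rz": 0,"fingers": 0.7},{"tx": 0,"ty": 0,"tz": 0,"rx": 0,"ry": 0,"rz": 0,"fingers": 0.8},{"tx": 0,"ty": 0,"tz": 0,"rx": 0,"ry": 0,"rz": 0,"fingers": 0.8},{"tx": 0,"ty": 0,"tz": 0,"rx": 0,"ry": 0,"rz": 0,"fingers": 0.8},{"tx": 0,"ty": 0,"tz": 0,"rx": 0,"ry": 0,"rz": 0,"fingers": 0.8}]}}

```text
t: 21.93
tcp_pos: [0.4812, -0.3335, 0.0573]
ee_rot: [3.141, 0.0, -0.058]
contact_force: [-0.1, 0.6, -0.2]
width: 0.0685
finger_force: 0.0
```

```bash
python3 -c "
from h import *
to([.481,-.3335,.2],-.058);print(robot.observe()['width'])"
```

```text
t 21.93 tcp [ 0.4812 -0.3335  0.0573] rpy [ 3.1415e+00  1.0000e-04 -5.7800e-02] F [-0.1  0.6 -0.2] M [-0.05  0.01  0.02]
shift [-0.0002  0.     -0.1427] rz 0.0002 q [-0.15  0.44  0.85  1.83 -0.38  1.04 -0.78]
0.06852278257791061
```

Request:
{"method": "step_arm", "body": {"motion": [{"tx": 0,"ty": 0,"tz": -0.006,"rx": 0,"ry": 0,"rz": 0,"fingers": 0.8},{"tx": 0,"ty": 0,"tz": -0.012,"rx": 0,"ry": 0,"rz": 0,"fingers": 0.8},{"tx": 0,"ty": 0,"tz": -0.015,"rx": 0,"ry": 0,"rz": 0,"fingers": 0.8},{"tx": 0,"ty": 0,"tz": -0.015,"rx": 0,"ry": 0,"rz": 0,"fingers": 0.8},{"tx": 0,"ty": 0,"tz": -0.015,"rx": 0,"ry": 0,"rz": 0,"fingers": 0.8},{"tx": 0,"ty": 0,"tz": -0.015,"rx": 0,"ry": 0,"rz": 0,"fingers": 0.8},{"tx": 0,"ty": 0,"tz": -0.015,"rx": 0,"ry": 0,"rz": 0,"fingers": 0.8},{"tx": 0,"ty": 0,"tz": -0.015,"rx": 0,"ry": 0,"rz": 0,"fingers": 0.8}]}}

```text
t: 22.6
tcp_pos: [0.4812, -0.3338, 0.1673]
ee_rot: [3.141, -0.001, -0.058]
contact_force: [-0.2, -1.0, -0.1]
width: 0.0687
finger_force: 0.0
```

Request:
{"method": "step_arm", "body": {"motion": [{"tx": 0,"ty": 0,"tz": -0.015,"rx": 0,"ry": 0,"rz": 0,"fingers": 0.8},{"tx": 0,"ty": 0,"tz": -0.01,"rx": 0,"ry": 0,"rz": 0,"fingers": 0.8},{"tx": 0,"ty": 0,"tz": 0,"rx": 0,"ry": 0,"rz": 0,"fingers": 0.8},{"tx": 0,"ty": 0,"tz": 0,"rx": 0,"ry": 0,"rz": 0,"fingers": 0.8},{"tx": 0,"ty": 0,"tz": 0,"rx": 0,"ry": 0,"rz": 0,"fingers": 0.8},{"tx": 0,"ty": 0,"tz": 0,"rx": 0,"ry": 0,"rz": 0,"fingers": 0.8},{"tx": 0,"ty": 0,"tz": 0,"rx": 0,"ry": 0,"rz": 0,"fingers": 0.8},{"tx": 0,"ty": 0,"tz": 0,"rx": 0,"ry": 0,"rz": 0,"fingers": 0.8}]}}

```text
t: 23.27
tcp_pos: [0.4809, -0.3333, 0.1898]
ee_rot: [-3.141, 0.001, -0.058]
contact_force: [0.4, 0.1, -0.2]
width: 0.0686
finger_force: 0.0
```

```bash
python3 -c "
from h import *
c=camera('scene')
cv2.imwrite('pics/a8.png',cv2.resize(c['img'][...,::-1],(800,600),interpolation=cv2.INTER_CUBIC))
for n in('scene','top'):
    c=camera(n)
    P=cloud(c);a=np.radians(6.8);q=P[...,:2]-[.574,.0555];x=q[...,0]*np.cos(a)+q[...,1]*np.sin(a);y=-q[...,0]*np.sin(a)+q[...,1]*np.cos(a)
    for y0 in(85,56,28,0,-28,-56,-85):
        m=(abs(x)<.015)&(abs(y-y0/1e3)<.006)&(P[...,2]<.06)&(P[...,2]>.02);print(y0,m.sum(),np.median(P[m][:,2]).round(4) if m.sum() else 0)
"
```

```text
85 39 0.0382
56 31 0.0383
28 30 0.0387
0 28 0.0385
-28 27 0.0388
-56 30 0.0386
-85 24 0.0387
85 67 0.0412
56 66 0.0412
28 68 0.0412
0 68 0.0411
-28 66 0.0409
-56 68 0.0415
-85 66 0.0412
```

View pics/a8.png

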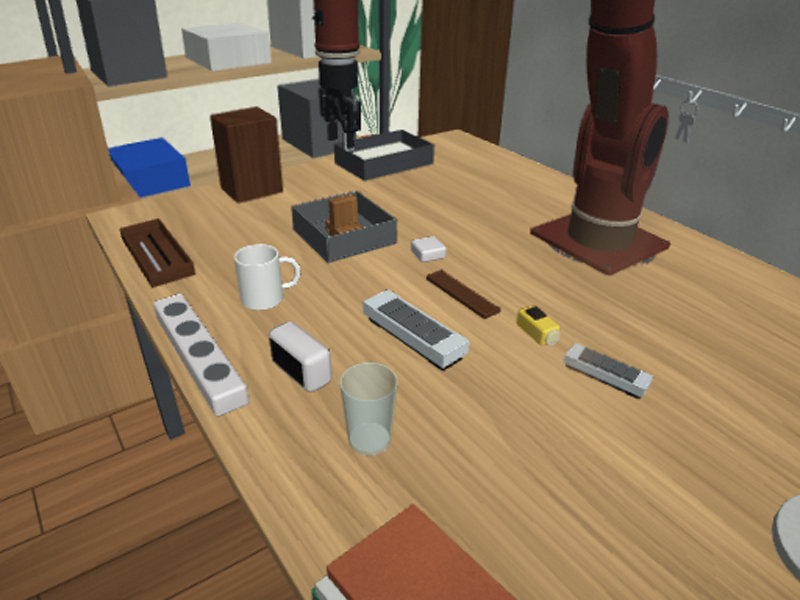

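The block stands upright in the basket at (343,213), all five covers are level with the lands, and everything else is where it was. Handing in.

```bash
python3 -c "
from bench import robot
print(robot.sign_off())"
```

```text
the job is handed in; nothing more can be done
None
```

The job is handed in: all five covers went flush in one sweep, the press block stands upright and released in the basket, and nothing else looks moved (about 23 s used, sweep force about 12 N at most).

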